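# Lay the tea tray

## Robot

A 7-joint arm with a two-finger parallel gripper is mounted at the origin on the work surface. World frame = base frame: x ahead of the robot, y to its left, z up, the work surface at z = 0. Lengths are in m, angles in rad, forces in N, time in s.
With the tool pointing down it reaches from about 0.425 to 0.875 m from the base axis. Payload 4.7 kg.
Tool frame: the origin (TCP) lies on the centre line of the jaws, within the pads' length; the fingertips stand 14 mm ahead of it and the grasp point (between the pads) lies 5 mm behind it; z points along the fingers, x is the direction in which the jaws open and shut, and the axes are right-handed (so a half turn about z gives the same grasp; the last joint's range is limited). The gripper opens to 87 mm and grips with 3 to 60 N. Pads are 19 mm wide; open, the fingers measure 117 mm over their backs; the gripper's body (75 mm by 190 mm) begins 51 mm behind the grasp point.
Start: joints at [-1.314, 0.321, -0.07, 1.45, 0.023, 1.371, -0.057], TCP at [0.156, 0.631, 0.237] pointing down, gripper open.
Joint ranges: [-2.86, 2.86], [-0.3, 2.09], [-1.38, 1.24], [0.06, 2.45], [-1.56, 4.7], [0.09, 2.05], [-2.69, 2.69]. Speed limits (rad/s): [2.57, 2.57, 3.14, 3.14, 3.14, 3.14, 3.14].

## Interface

Orientations are given as a rotation vector (axis times angle).
In Python, from bench import ctrl gives the robot as it stands.
- The arm moves only by the tool drive_tool, never from a script. Its argument "rows" is a list that holds one entry, the list of rows, each a list of 5 numbers: the shift along the tool's x, y, z scaled (see below), then the turn about the tool's z scaled (see below), then the closure in counts, from 0 (fully open) to 255 (shut). In form: [[[dx, dy, dz, spin, jaw], ...]]. A call has 1 to 20 rows; each row is the pose to reach, as a shift and turn from the pose commanded when the call began, along the tool's axes at that moment, turning the shorter way round; what a row does not reach only later rows make up. The controller multiplies each number of a shift by 300 mm and each number of a turn by pi rad. A row lasts 1/8 s, in which the tool goes at most 62.5 mm and 10.7 degrees, less where a joint would pass 70% of its speed; a pose out of reach is approached as far as the arm can. A call with a number of a shift or a turn outside -1 to 1 is refused whole. A call with a gripper value outside its range is refused whole. The fingers move at their own pace and stop on an object; "grip_force" is the grip in N (left out, the last holds). Time passes only in rows, so rows that repeat a pose let the fingers close. It gives the time, the measured TCP pose, the force and the opening at its end, in the units of the state.
- ctrl.get_state(): the state, without advancing time (a new reading comes with each control period).
- ctrl.get_image(name): name is "scene" or "side" or "wrist"; returns a dict with "img" (480x640x3 uint8, blue, green, red), "camera_matrix" (3x3 intrinsics, pixels), "R" (3x3) and "t" (3): a world point X has camera coordinates R X + t. Camera axes: x right, y down, z forward; pixel columns grow to the right and rows downward; lengths in m; the calibration is good to about 2 mm. A picture is of the moment at which its call begins. There is no depth.
- ctrl.close_job(): hands the job in, once; it reports no verdict.
The state is a dict: "time": time; "joint_positions": joint angles; "qd": joint speeds; "joint_torque": joint torques, N m; "position": TCP position; "tool_rot": TCP orientation; "ft_force": force on the tool from outside, world axes, zero at the start; "torque": the same for the moment, N m; "grip_width": opening from 0.0 (shut) to 1.0 (fully open).
Only numpy, scipy, OpenCV 4.12 (cv2) and the standard library are available. Lean on these libraries where they do the work, as an engineer would, in place of code of your own. Each camera call takes 0.05 s, during which the arm holds its last target.

## Task

Lay the pink tray for tea: stand the three open cups without handles upright on the saucers on the tray, each in the middle of the saucer of its own size (small cup on the small saucer, medium on medium, large on large). Set the cups down gently without dropping them, keep the saucers flat on the tray, and leave the mug with the handle and the closed salt shaker standing where they are.

Things in the scene. Friction and masses are not known exactly. Their poses are not given: they have to be found in the camera images.
- tray: Pink plastic serving tray, fixed to the counter, 150 mm (its x) by 380 mm (its y), floor 4 mm thick, low lip 14 mm high; origin at the centre of its underside. The three saucers stand on it in a row along its y, about 118 mm apart.
- saucer_small: The small one of three white ceramic saucers on the tray, loose: rim 74 mm across and 12 mm high, flat floor about 52 mm across and 5 mm thick; origin at the centre of its underside, z up.
- saucer_medium: The medium one of three white ceramic saucers on the tray, loose: rim 92 mm across and 12 mm high, flat floor about 62 mm across and 5 mm thick; origin at the centre of its underside, z up.
- saucer_large: The large one of three white ceramic saucers on the tray, loose: rim 110 mm across and 12 mm high, flat floor about 74 mm across and 5 mm thick; origin at the centre of its underside, z up.
- cup_small_mid (a point): The small one of three white ceramic tea cups without a handle, open at the top, upright on the counter, loose: 54 mm tall, 42 mm across at the rim, about 40 mm half-way up, 32 mm across at the foot, wall 3.5 mm. The point is on its axis, half-way up (27 mm above its foot); z along its axis. Weighs under 250 g.
- cup_medium_mid (a point): The medium one of three white ceramic tea cups without a handle, open at the top, upright on the counter, loose: 66 mm tall, 53 mm across at the rim, about 50 mm half-way up, 40 mm across at the foot, wall 3.5 mm. The point is on its axis, half-way up (33 mm above its foot); z along its axis. Weighs under 250 g.
- cup_large_mid (a point): The large one of three white ceramic tea cups without a handle, open at the top, upright on the counter, loose: 78 mm tall, 64 mm across at the rim, about 61 mm half-way up, 49 mm across at the foot, wall 3.5 mm. The point is on its axis, half-way up (39 mm above its foot); z along its axis. Weighs under 250 g.
- mug_mid (a point): White ceramic mug WITH a handle, otherwise like the large cup: 78 mm tall, 64 mm across at the rim; its handle reaches 58 mm from the axis along its y. The point is on its axis, half-way up. Loose.
- salt_mid (a point): White ceramic salt shaker with a closed domed top with small dark holes, otherwise like the small cup: 54 mm tall, 42 mm across. The point is on its axis, half-way up. Loose. (Around the work, not needed: steel canister and stoppered jar more than 0.55 m to the sides, ladle and tongs lying flat more than 0.75 m ahead.)
Things that resemble listed ones, but are neither listed nor needed, are in the scene too. Leave any turquoise or yellow look-alike of the part that bears cup_small_mid alone.

How it is judged:
At the end, for the whole second after the job is handed in: Each handle-less cup stands upright (within 0.1 rad) and at rest on the floor of the saucer of its size, within 13 mm of its centre and 4 mm of its seated height; every saucer lies flat on the tray; the mug and the salt shaker are upright and within 25 mm of where they began (horizontal distance between cup_small_mid and saucer_small below 0.013 m and z of cup_small_mid in the frame of saucer_small between 0.028 and 0.036 m and angle between each of cup_small_mid, cup_medium_mid, cup_large_mid, mug_mid, salt_mid's own z axis and vertical below 0.1 rad and angle between each of saucer_small, saucer_medium, saucer_large's own z axis and vertical below 0.08 rad and linear speed of each of cup_small, cup_medium, cup_large below 0.02 m/s and z of each of saucer_small, saucer_medium, saucer_large in the frame of tray below 0.009 m and x of saucer_small in the frame of tray between -0.06 and 0.06 m and y of saucer_small in the frame of tray between -0.175 and 0.175 m and horizontal distance between cup_medium_mid and saucer_medium below 0.013 m and z of cup_medium_mid in the frame of saucer_medium between 0.034 and 0.042 m and x of saucer_medium in the frame of tray between -0.06 and 0.06 m and y of saucer_medium in the frame of tray between -0.175 and 0.175 m and horizontal distance between cup_large_mid and saucer_large below 0.013 m and z of cup_large_mid in the frame of saucer_large between 0.04 and 0.048 m and x of saucer_large in the frame of tray between -0.06 and 0.06 m and y of saucer_large in the frame of tray between -0.175 and 0.175 m and distance of each of mug_mid, salt_mid from where it was at the start of the episode below 0.025 m); the robot touches nothing.
It fails at once if the small cup is dropped (falls free by more than about 2 cm) (linear speed of cup_small above 0.65 m/s and contact force between cup_small and the fingers below 0.02 N).
It fails at once if the medium cup is dropped (falls free by more than about 2 cm) (linear speed of cup_medium above 0.65 m/s and contact force between cup_medium and the fingers below 0.02 N).
It fails at once if the large cup is dropped (falls free by more than about 2 cm) (linear speed of cup_large above 0.65 m/s and contact force between cup_large and the fingers below 0.02 N).
It fails at once if the mug with the handle is moved more than 25 mm or tipped (distance of mug_mid from where it was at the start of the episode above 0.025 m or angle between mug_mid's own z axis and vertical above 0.5 rad).
It fails at once if the salt shaker is moved more than 25 mm or tipped (distance of salt_mid from where it was at the start of the episode above 0.025 m or angle between salt_mid's own z axis and vertical above 0.5 rad).
It also fails if it takes over 96 s, if anything falls off the work surface, if the arm or the gripper's body presses on something with over 40 N, if the wrist force passes 120 N, or if a joint passes its speed limit or range.

## Working session

There is one attempt and no reset: what is moved stays moved. The work goes in short steps, Python scripts to look and compute and a tool call to move; the robot and the scene stay as the last step left them, time stands still between calls to the robot, and variables do not carry over. Pictures are saved under pics/ and viewed, and the job is handed in when it is done.

Besides the shell and the picture viewer there is one more tool, called after "Emit:" as a command line: name --argument value ..., lists and objects as JSON in quotes. drive_tool: Moves the arm, as the interface text tells. Its arguments: {"type":"object","properties":{"rows":{"type":"array"},"grip_force":{"type":"number"}},"required":["rows"]}

```bash
mkdir -p pics; ls; python3 - <<'E'
from bench import ctrl
import cv2,json
s=ctrl.get_state(); print({k:s[k] for k in s})
for n in ("scene","side","wrist"):
    d=ctrl.get_image(n); cv2.imwrite(f"pics/{n}0.png",d["img"]); print(n,d["camera_matrix"],d["R"],d["t"])
E
```

```text
pics
{'time': 0.0, 'joint_positions': array([-1.3138939 ,  0.32180204, -0.07006987,  1.45169348,  0.02263128,
        1.37081894, -0.05687844]), 'qd': array([-0.00048099,  0.00031347, -0.00078508, -0.00019701,  0.00057028,
       -0.00100788,  0.0007126 ]), 'joint_torque': array([-1.00801510e-03, -4.91284096e+01, -4.04420765e-01, -3.12529814e+01,
       -6.38362113e-02,  4.38884867e-02,  1.79892204e-04]), 'position': array([0.15621237, 0.63039026, 0.23546574]), 'tool_rot': array([ 2.47304984e+00,  1.93532315e+00, -2.25528639e-03]), 'ft_force': array([ 0.29115129, -0.95382795, -0.84765481]), 'torque': array([ 0.00111894,  0.01897941, -0.06501567]), 'grip_width': 1.001905170181408}
scene [[489.58416422   0.         320.34996524]
 [  0.         489.58416422 245.30659802]
 [  0.           0.           1.        ]] [[-0.43965582  0.89815386  0.0047329 ]
 [ 0.75211984  0.3710407  -0.54465085]
 [-0.49093636 -0.23589921 -0.83864954]] [ 0.27958821 -0.37977102  1.60748185]
side [[495.85314149   0.         315.50304994]
 [  0.         495.85314149 237.00744198]
 [  0.           0.           1.        ]] [[-0.93634866 -0.35078887  0.01408409]
 [-0.19679528  0.49123152 -0.84850646]
 [ 0.29072807 -0.79726957 -0.52899757]] [0.49850132 0.17629872 1.26009338]
wrist [[420.34456375   0.         316.63432033]
 [  0.         420.34456375 231.89201327]
 [  0.           0.           1.        ]] [[ 0.23983157  0.97081332 -0.00151828]
 [ 0.9278625  -0.22876032  0.29451637]
 [ 0.28557309 -0.07204308 -0.95564523]] [-0.6493143  -0.03535623  0.39094708]
```

View pics/scene0.png

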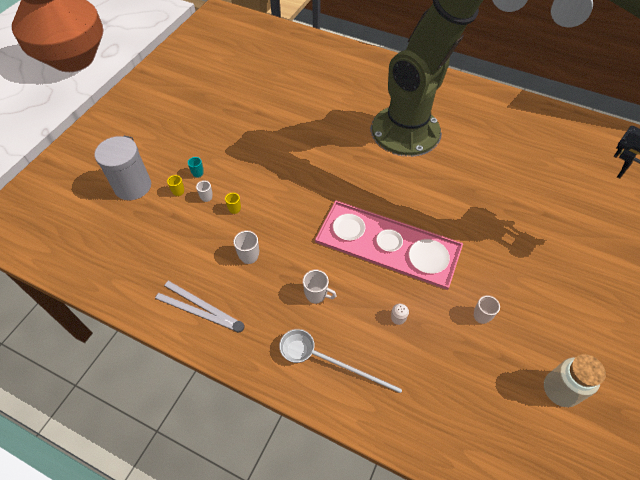

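View pics/side0.png

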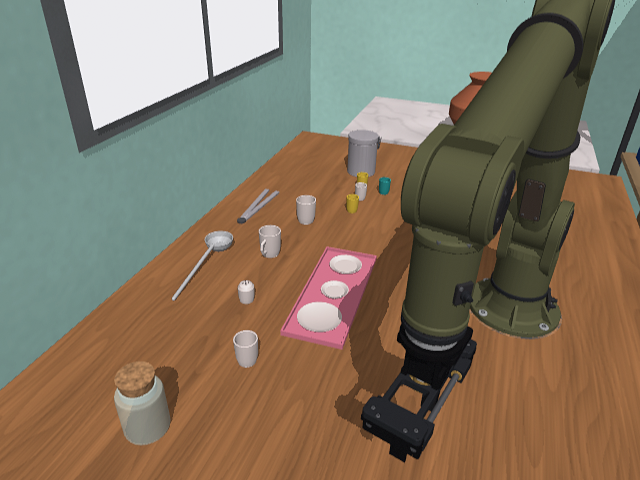

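View pics/wrist0.png

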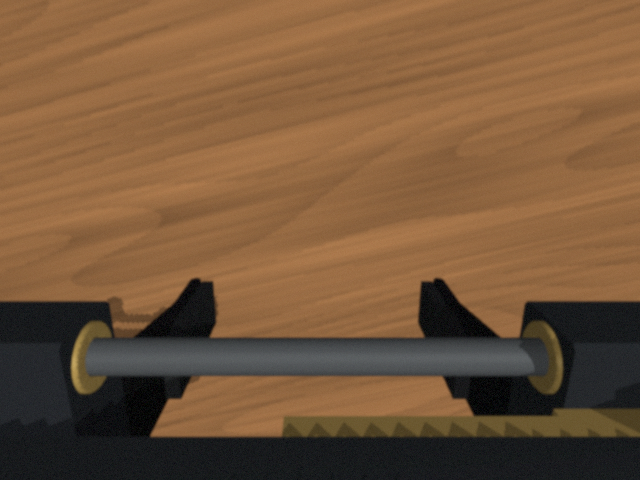

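The scene view shows white objects at (204,190), (246,247), (487,309), the mug at (316,287) and the salt shaker at (400,314). The saucers are at (349,228), (389,240) and (429,257). The look-alikes are yellow at (175,185) and (233,203), and turquoise at (196,167). Next I'll segment and measure.

```bash
cat > h.py <<'E'
import numpy as np, cv2
from bench import ctrl
def ray(d,u,v,z):
    K,R,t=d["camera_matrix"],np.array(d["R"]),np.array(d["t"])
    c=-R.T@t; r=R.T@np.linalg.inv(K)@np.array([u,v,1.]); return c+r*(z-c[2])/r[2]
def proj(d,X):
    p=d["camera_matrix"]@(np.array(d["R"])@np.array(X)+np.array(d["t"])); return p[:2]/p[2]
def blobs(d,lo=40,hi=5000):
    hsv=cv2.cvtColor(d["img"],cv2.COLOR_BGR2HSV)
    m=((hsv[...,1]<45)&(hsv[...,2]>95)).astype(np.uint8)*255
    n,l,s,c=cv2.connectedComponentsWithStats(m)
    return m,[(i,s[i],c[i],l==i) for i in range(1,n) if lo<s[i][4]<hi]
E
python3 - <<'E'
from h import *
for n in("scene","side"):
    d=ctrl.get_image(n); m,b=blobs(d)
    print(n)
    for i,s,c,_ in b: print(s,c.round(1))
    im=d["img"]
    if n=="scene":
        a=cv2.resize(im[140:280,150:290],None,fx=4,fy=4,interpolation=cv2.INTER_CUBIC)
        cv2.imwrite("pics/cA.png",a)
        a=cv2.resize(im[195:335,300:500],None,fx=4,fy=4,interpolation=cv2.INTER_CUBIC); cv2.imwrite("pics/cB.png",a)
E
```

```text
scene
[493   0  34  11 213] [507.8   4.2]
[551   0  42  27 625] [568.6  10.8]
[319  27  82  25 168] [358.4  39.1]
[449  66 191  58 332] [548.7  95.8]
[  95  136   56   64 2067] [124.7 165. ]
[196 181  16  21 245] [204.3 190.4]
[333 214  32  26 662] [348.7 226.6]
[234 231  25  33 634] [246.7 246.3]
[377 230  26  21 445] [389.4 240. ]
[ 409  240   41   33 1057] [428.8 255.9]
[303 270  33  33 714] [316.4 286.1]
[ 156  281   88   50 1091] [199.4 307.5]
[477 296  23  20 115] [487.8 305.8]
[392 304  17  19 198] [400.4 311.6]
[ 280  330  122   63 1280] [314.4 353.1]
[561 358  39  37 434] [575.4 381.2]
[  0 447  53  33 901] [ 17.3 468.2]
[371 466  34  14 258] [384.1 474.6]
side
[ 206    0   73   77 4387] [240.9  31.1]
[ 340   96  114   81 4657] [390.4 127.6]
[569 120  31  53 928] [584.1 151.8]
[355 182  12  19 159] [360.7 190.2]
[241 189  38  32 345] [258.3 203.7]
[296 195  20  30 481] [305.7 208.7]
[259 225  22  33 615] [269.6 240.2]
[172 231  61  70 649] [208.8 251.6]
[330 255  32  19 478] [345.3 263.8]
[238 280  16  24 321] [245.8 291.6]
[321 281  28  18 383] [334.3 289. ]
[ 297  302   45   30 1062] [319.  316.4]
[479 309   9   8  52] [482.8 312.3]
[539 323  10   8  56] [543.7 326.6]
[233 330  25  38 759] [245.8 347.4]
[412 340  44  10 172] [433.5 345.7]
[ 114  376   55   69 2276] [143.7 414.5]
```

View pics/cA.png

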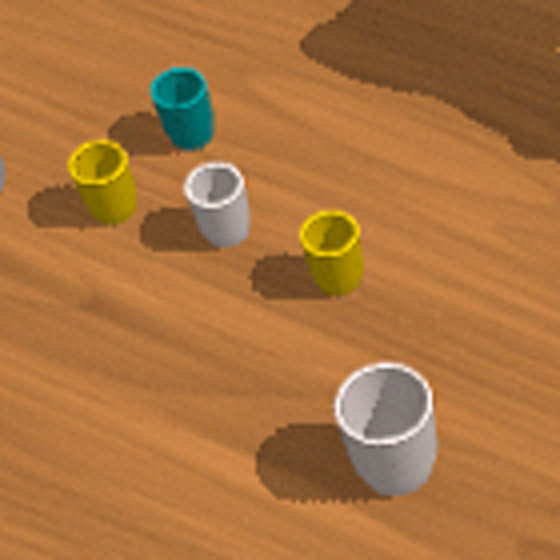

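View pics/cB.png

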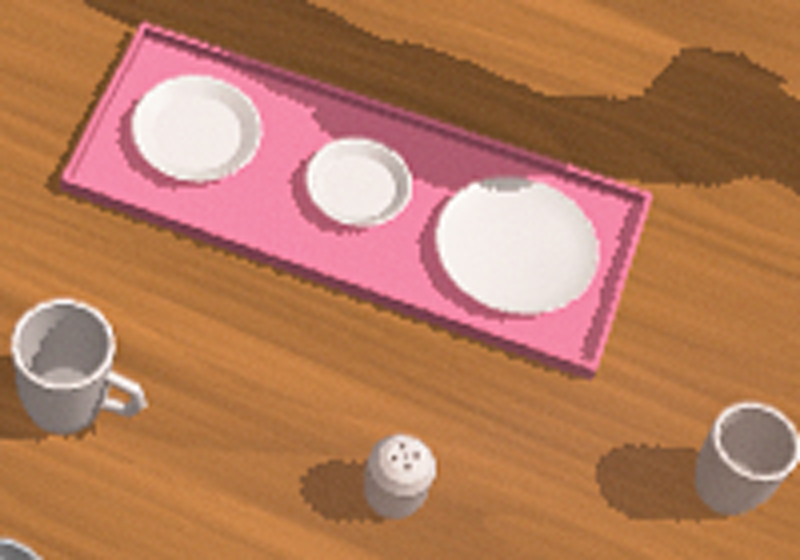

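The crops show five objects. (204,190) is the small white cup, open and without a handle, between two yellow cups and a turquoise one. (246,247) is the larger open cup without a handle. (487,309) is another open cup without a handle. (316,287) has a handle, so it is the mug. (400,314) is closed with holes, so it is the salt shaker. I'll confirm sizes by triangulating.

```bash
cat >> h.py <<'E'
def obj(d,u,v,w=36,col="white"):
    "silhouette hull of the object around pixel (u,v): centroid, contour"
    hsv=cv2.cvtColor(d["img"],cv2.COLOR_BGR2HSV)
    if col=="white": m=((hsv[...,1]<70)&(hsv[...,2]>60))
    else: m=((hsv[...,0]>20)&(hsv[...,0]<34)&(hsv[...,1]>150)) if col=="yellow" else ((hsv[...,0]>80)&(hsv[...,0]<100)&(hsv[...,1]>100))
    k=np.zeros_like(m); k[max(0,v-w):v+w,max(0,u-w):u+w]=1
    m=(m&k).astype(np.uint8)
    n,l,s,c=cv2.connectedComponentsWithStats(m)
    i=min((i for i in range(1,n) if s[i][4]>30),key=lambda i:np.hypot(*(c[i]-[u,v])))
    cs,_=cv2.findContours((l==i).astype(np.uint8),cv2.RETR_EXTERNAL,cv2.CHAIN_APPROX_NONE)
    h=cv2.convexHull(max(cs,key=len)); M=cv2.moments(h)
    return np.array([M["m10"]/M["m00"],M["m01"]/M["m00"]]),h
def tri(d1,p1,d2,p2):
    P=[np.array(d["camera_matrix"])@np.c_[d["R"],d["t"]] for d in(d1,d2)]
    X=cv2.triangulatePoints(*P,np.array(p1,float).reshape(2,1),np.array(p2,float).reshape(2,1)); X=(X[:3]/X[3]).ravel()
    return X, proj(d1,X)-p1
E
cat > meas.py <<'E'
from h import *
A=ctrl.get_image("scene");B=ctrl.get_image("side")
L={"small":((204,190),(361,190),.054,"white"),"large?":((246,247),(306,209),.078,"white"),"med?":((487,309),(246,348),.066,"white"),
"mug":((316,287),(269,241),.078,"white"),"salt":((400,314),(246,292),.054,"white"),
"yelL":((175,185),(362,179),.054,"yellow"),"yelR":((233,203),(352,204),.054,"yellow"),"turq":((196,167),(384,186),.054,"turq"),
"sM":((349,228),(345,264),0,"white"),"sS":((389,240),(334,289),0,"white"),"sL":((429,256),(319,316),0,"white")}
for k,(a,b,hh,c) in L.items():
    pa,ha=obj(A,*a,col=c);pb,hb=obj(B,*b,col=c)
    X,e=tri(A,pa,B,pb)
    out=[k,X.round(4),"err",e.round(2)]
    if hh: # width: extent perpendicular to projected vertical axis
        for d,h in((A,ha),(B,hb)):
            p=proj(d,X);q=proj(d,X+[0,0,.02]);ax=(q-p)/np.linalg.norm(q-p);pr=h.reshape(-1,2)@[-ax[1],ax[0]]
            z=(np.array(d["R"])@X+d["t"])[2]; out.append(round(float((np.ptp(pr)+1)*z/d["camera_matrix"][0,0]*1000),1))
    else:
        (x,y),(mj,mi),_=cv2.fitEllipse(ha); out+=["major mm",round((max(mj,mi)+1)*(np.array(A["R"])@X+A["t"])[2]/489.6*1000,1),"planeA",ray(A,x,y,.016).round(4)]
        (x,y),(mj,mi),_=cv2.fitEllipse(hb); out+=["planeB",ray(B,x,y,.016).round(4)]
    print(*out)
E
python3 meas.py
```

```text
small [ 0.5257 -0.4307  0.0296] err [-0.02 -0.1 ] 44.5 43.5
large? [ 0.646  -0.2136  0.0425] err [0.12 0.47] 67.2 64.5
med? [0.5402 0.4102 0.0389] err [0.01 0.01] 58.2 54.8
mug [0.6711 0.0091 0.0453] err [-0.09 -0.31] 86.0 64.2
salt [0.6392 0.221  0.0244] err [-0.03 -0.1 ] 43.5 42.4
yelL [ 0.5466 -0.5151  0.0376] err [-0.18 -1.05] 46.3 41.8
yelR [ 0.5264 -0.3329  0.0287] err [-0.01 -0.04] 44.6 41.2
turq [ 0.4587 -0.5066  0.0285] err [0.03 0.19] 43.2 43.6
sM [ 0.4459 -0.0041  0.0129] err [-0.05 -0.2 ] major mm 94.2 planeA [ 0.4483 -0.0031  0.016 ] planeB [ 0.4445 -0.0007  0.016 ]
sS [0.4375 0.115  0.0131] err [-0.05 -0.18] major mm 76.7 planeA [0.4398 0.1159 0.016 ] planeB [0.4365 0.1182 0.016 ]
sL [0.438  0.2305 0.013 ] err [-0.08 -0.27] major mm 114.9 planeA [0.4407 0.231  0.016 ] planeB [0.4367 0.2329 0.016 ]
```

Sizes are confirmed. (246,247) is about 65 mm wide, so it is the large cup. (487,309) is about 55 mm, so it is the medium cup. (204,190) is about 44 mm, so it is the small cup. Saucer diameters 94, 77 and 115 mm match medium at y≈0, small at y≈0.115 and large at y≈0.231. I'll start with the medium cup, with the jaws along world x for every grasp.

```bash
cat > plan.py <<'E'
import sys
from h import *
from scipy.spatial.transform import Rotation as Ro
def plan(x,y,z,ang=0.):
    s=ctrl.get_state(); R=Ro.from_rotvec(s["tool_rot"]); p=np.array(s["position"])
    d=R.inv().apply(np.array([x,y,z])-p)/.3
    xa=R.apply([1,0,0]); cur=np.degrees(np.arctan2(xa[1],xa[0])); sp=-(ang-cur); sp=(sp+90)%180-90
    print("t",round(s["time"],2),"pos",p.round(4),"ang",cur.round(2),"tilt",np.degrees(np.arccos(-R.apply([0,0,1])[2])).round(2),"F",np.round(s["ft_force"],1),"grip",round(s["grip_width"],3),"j7",round(s["joint_positions"][6],2))
    print("shift",d.round(4),"spin",round(sp/180,4),"rows",np.ceil(max(np.linalg.norm(d)*.3/.0625,abs(sp)/10.7)))
if __name__=="__main__": plan(*map(float,sys.argv[1:]))
E
python3 plan.py .40 .50 .22; python3 plan.py .54 .41 .18
```

```text
t 0.35 pos [0.1562 0.6308 0.2363] ang 76.09 tilt 0.02 F [-0.4 -0.3 -0.4] grip 0.998 j7 -0.06
shift [-0.2281  0.8935  0.0546] spin 0.4227 rows 8.0
t 0.35 pos [0.1562 0.6308 0.2363] ang 76.09 tilt 0.02 F [-0.4 -0.3 -0.4] grip 0.998 j7 -0.06
shift [-0.4071  1.4186  0.1881] spin 0.4227 rows 8.0
```

Emit:
drive_tool --rows '[[[-0.228, 0.894, 0.055, 0.423, 0], [-0.228, 0.894, 0.055, 0.423, 0], [-0.228, 0.894, 0.055, 0.423, 0], [-0.228, 0.894, 0.055, 0.423, 0], [-0.228, 0.894, 0.055, 0.423, 0], [-0.228, 0.894, 0.055, 0.423, 0], [-0.228, 0.894, 0.055, 0.423, 0], [-0.228, 0.894, 0.055, 0.423, 0], [-0.228, 0.894, 0.055, 0.423, 0]]]'

```text
time: 1.48
position: [0.4, 0.5002, 0.2201]
tool_rot: [-3.142, -0.004, -0.0]
ft_force: [-0.9, -0.3, 0.6]
grip_width: 0.996
```

```bash
python3 plan.py .5402 .4102 .17
```

```text
t 1.48 pos [0.4    0.5002 0.2201] ang 0.13 tilt 0.0 F [-0.9 -0.3  0.6] grip 0.996 j7 -0.88
shift [0.4666 0.3011 0.167 ] spin 0.0007 rows 3.0
```

Emit:
drive_tool --rows '[[[0.467, 0.301, 0.167, 0, 0], [0.467, 0.301, 0.167, 0, 0], [0.467, 0.301, 0.167, 0, 0], [0.467, 0.301, 0.167, 0, 0], [0.467, 0.301, 0.167, 0, 0]]]'

```text
time: 2.1
position: [0.5396, 0.4104, 0.17]
tool_rot: [-3.141, -0.001, 0.001]
ft_force: [0.2, 0.6, 0.3]
grip_width: 0.994
```

```bash
python3 - <<'E'
from h import *
d=ctrl.get_image("wrist");cv2.imwrite("pics/w1.png",d["img"])
s=ctrl.get_state();print(s["position"])
c=-np.array(d["R"]).T@d["t"];print("cam",c, "rim c at",proj(d,[.5402,.4102,.066]))
E
python3 plan.py .5402 .4102 .04
```

```text
[0.53896703 0.41141023 0.17025712]
cam [0.5389337  0.49160911 0.317482  ] rim c at [318.61473442 238.45124308]
t 2.15 pos [0.539  0.4114 0.1703] ang 0.13 tilt 0.09 F [-0.1 -0.2  0.1] grip 0.998 j7 -0.6
shift [0.0044 0.0047 0.4342] spin 0.0007 rows 3.0
```

View pics/w1.png

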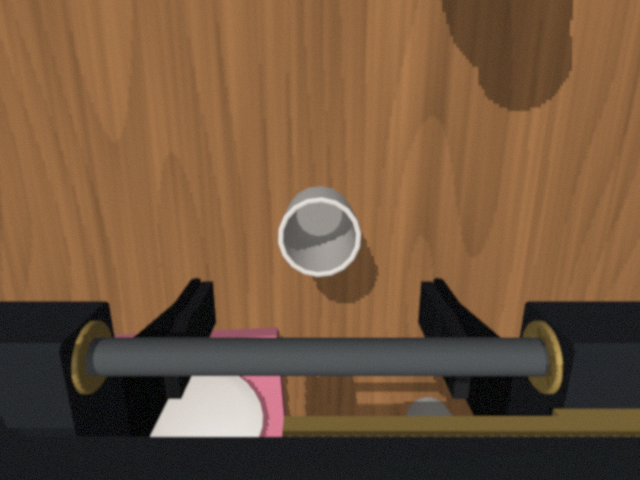

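The rim is at (320,237) against a predicted (318.6,238.5), so agreement is under 1 mm. I'll descend and grip.

Emit:
drive_tool --rows '[[[0.003, 0.003, 0.2, 0, 0], [0.003, 0.003, 0.3, 0, 0], [0.003, 0.003, 0.4, 0, 0], [0.003, 0.003, 0.434, 0, 0], [0.003, 0.003, 0.434, 0, 0], [0.003, 0.003, 0.434, 0, 60], [0.003, 0.003, 0.434, 0, 120], [0.003, 0.003, 0.434, 0, 200], [0.003, 0.003, 0.434, 0, 255], [0.003, 0.003, 0.434, 0, 255], [0.003, 0.003, 0.434, 0, 255], [0.003, 0.003, 0.434, 0, 255], [0.003, 0.003, 0.434, 0, 255]]]' --grip_force 20

```text
time: 3.78
position: [0.5413, 0.4088, 0.0401]
tool_rot: [-3.141, 0.001, -0.001]
ft_force: [-0.1, -1.6, 2.5]
grip_width: 0.594
```

```bash
python3 plan.py .5402 .4102 .15
```

```text
t 3.77 pos [0.5413 0.4088 0.0401] ang -0.05 tilt 0.02 F [-0.1 -1.6  2.5] grip 0.594 j7 -0.57
shift [-0.0035 -0.0048 -0.3665] spin -0.0003 rows 2.0
```

Emit:
drive_tool --rows '[[[0, 0, -0.03, 0, 255], [0, 0, -0.1, 0, 255], [0, 0, -0.2, 0, 255], [0, 0, -0.3, 0, 255], [0, 0, -0.4, 0, 255], [0, 0, -0.4, 0, 255]]]'

```text
time: 4.53
position: [0.543, 0.41, 0.1644]
tool_rot: [-3.137, 0.002, -0.009]
ft_force: [-0.0, 0.9, -1.3]
grip_width: 0.591
```

```bash
python3 plan.py .48 .15 .16;python3 plan.py .446 -.003 .16
```

```text
t 4.53 pos [0.543  0.41   0.1644] ang -0.06 tilt 0.43 F [-0.   0.9 -1.3] grip 0.591 j7 -0.6
shift [-0.2093  0.8668  0.0091] spin -0.0003 rows 5.0
t 4.53 pos [0.543  0.41   0.1644] ang -0.06 tilt 0.43 F [-0.   0.9 -1.3] grip 0.591 j7 -0.6
shift [-0.322   1.3769  0.006 ] spin -0.0003 rows 7.0
```

Emit:
drive_tool --rows '[[[-0.03, 0.12, 0, 0, 255], [-0.07, 0.28, 0, 0, 255], [-0.11, 0.44, 0, 0, 255], [-0.15, 0.6, 0, 0, 255], [-0.18, 0.74, 0, 0, 255], [-0.2, 0.84, 0, 0, 255], [-0.209, 0.867, 0, 0, 255]]]'

```text
time: 5.4
position: [0.4776, 0.1466, 0.1594]
tool_rot: [3.142, -0.006, -0.001]
ft_force: [0.4, 1.0, -0.5]
grip_width: 0.592
```

```bash
python3 plan.py .446 -.003 .13
```

```text
t 5.4 pos [0.4776 0.1466 0.1594] ang -0.23 tilt 0.05 F [ 0.4  1.  -0.5] grip 0.592 j7 -0.33
shift [-0.1031  0.4989  0.098 ] spin -0.0013 rows 3.0
```

Emit:
drive_tool --rows '[[[-0.02, 0.12, 0.01, 0, 255], [-0.06, 0.28, 0.04, 0, 255], [-0.09, 0.42, 0.07, 0, 255], [-0.103, 0.49, 0.098, 0, 255], [-0.103, 0.499, 0.098, 0, 255], [-0.103, 0.499, 0.098, 0, 255]]]'

```text
time: 6.15
position: [0.4477, 0.0005, 0.1306]
tool_rot: [-3.141, -0.001, -0.001]
ft_force: [-0.1, 0.3, -1.8]
grip_width: 0.591
```

```bash
python3 - <<'E'
from h import *
for n in("wrist","side","scene"):
    d=ctrl.get_image(n); im=d["img"].copy()
    for X in([.446,-.003,.016],[.438,.115,.016],[.439,.231,.016]):
        u,v=proj(d,X); cv2.circle(im,(int(u),int(v)),2,(0,0,255),-1)
    if n=="side": im=cv2.resize(im[180:360,240:440],None,fx=3,fy=3)
    if n=="scene": im=cv2.resize(im[180:300,290:490],None,fx=4,fy=4)
    cv2.imwrite(f"pics/p1{n}.png",im)
E
python3 plan.py .446 -.003 .06
```

```text
t 6.3 pos [0.4477 0.0005 0.1306] ang 0.08 tilt 0.04 F [ 1.  -0.4 -1.3] grip 0.594 j7 -0.08
shift [-0.0058  0.0116  0.2355] spin 0.0005 rows 2.0
```

View pics/p1wrist.png

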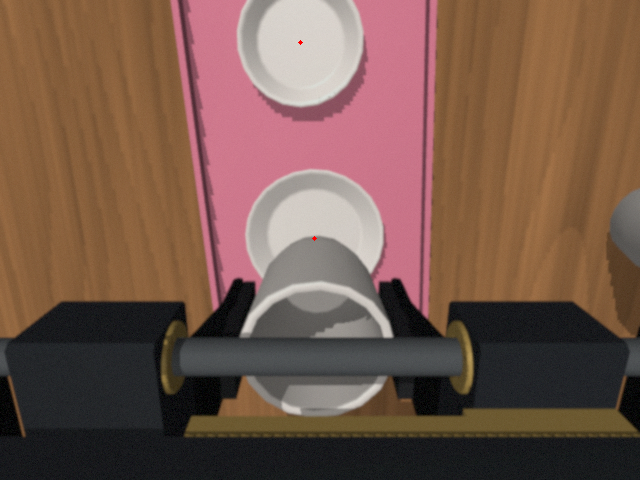

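View pics/p1side.png

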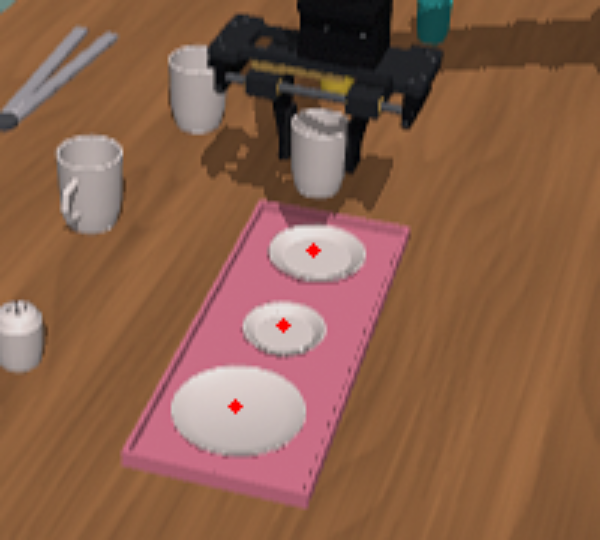

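View pics/p1scene.png

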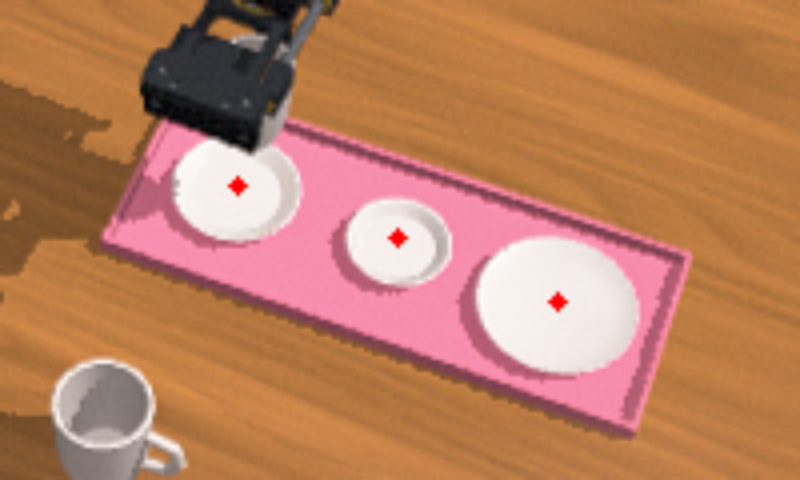

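The dots sit on the saucer centres in all three views. In the wrist view the medium saucer is centred at about (314,237), and the held cup hangs level. Lowering now.

Emit:
drive_tool --rows '[[[-0.006, 0.011, 0.06, 0, 255], [-0.006, 0.011, 0.14, 0, 255], [-0.006, 0.011, 0.2, 0, 255], [-0.006, 0.011, 0.235, 0, 255], [-0.006, 0.011, 0.25, 0, 255], [-0.006, 0.011, 0.258, 0, 255], [-0.006, 0.011, 0.262, 0, 255], [-0.006, 0.011, 0.262, 0, 255]]]'

```text
time: 7.3
position: [0.4456, -0.0042, 0.0521]
tool_rot: [-3.141, 0.001, -0.001]
ft_force: [-0.1, -0.1, -1.2]
grip_width: 0.594
```

```bash
python3 plan.py .446 -.003 .049; python3 - <<'E'
from h import *
d=ctrl.get_image("side"); cv2.imwrite("pics/p2.png",cv2.resize(d["img"][180:330,270:420],None,fx=4,fy=4))
E
```

```text
t 7.3 pos [ 0.4456 -0.0042  0.0521] ang -0.05 tilt 0.04 F [-0.1 -0.1 -1.2] grip 0.594 j7 -0.0
shift [ 0.0012 -0.004   0.0102] spin -0.0003 rows 1.0
```

View pics/p2.png

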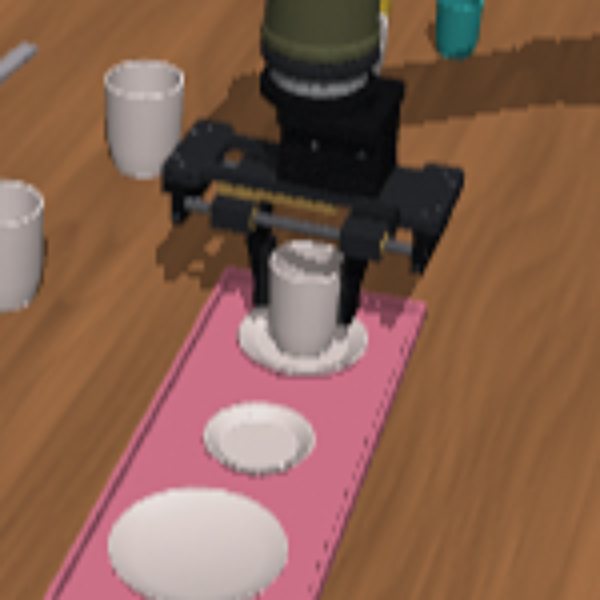

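Emit:
drive_tool --rows '[[[0.001, -0.002, 0.003, 0, 255], [0.001, -0.002, 0.006, 0, 255], [0.001, -0.002, 0.009, 0, 255], [0.001, -0.002, 0.009, 0, 255]]]'

```text
time: 7.85
position: [0.4457, -0.0036, 0.0491]
tool_rot: [-3.141, 0.001, -0.0]
ft_force: [-0.7, 0.3, 0.8]
grip_width: 0.594
```

Emit:
drive_tool --rows '[[[0, 0, 0.003, 0, 255], [0, 0, 0.003, 0, 255]]]'

```text
time: 8.1
position: [0.4458, -0.0032, 0.0489]
tool_rot: [-3.141, 0.001, 0.0]
ft_force: [-3.1, 0.9, 7.4]
grip_width: 0.595
```

Emit:
drive_tool --rows '[[[0, 0, 0, 0, 95], [0, 0, 0, 0, 90], [0, 0, 0, 0, 80], [0, 0, 0, 0, 60], [0, 0, 0, 0, 40], [0, 0, 0, 0, 20], [0, 0, 0, 0, 20], [0, 0, -0.05, 0, 20], [0, 0, -0.15, 0, 10], [0, 0, -0.25, 0, 0], [0, 0, -0.35, 0, 0], [0, 0, -0.42, 0, 0]]]'

```text
time: 9.6
position: [0.4463, -0.0038, 0.1767]
tool_rot: [-3.141, 0.002, -0.004]
ft_force: [0.8, 0.2, -0.2]
grip_width: 0.999
```

```bash
python3 plan.py .6460 -.2136 .175; python3 - <<'E'
from h import *
A=ctrl.get_image("scene");B=ctrl.get_image("side")
cv2.imwrite("pics/p3.png",np.hstack([cv2.resize(B["img"][180:330,270:420],None,fx=2.6,fy=2.6),cv2.resize(A["img"][180:330,300:450],None,fx=2.6,fy=2.6)]))
E
```

```text
t 9.6 pos [ 0.4463 -0.0038  0.1767] ang -0.08 tilt 0.17 F [ 0.8  0.2 -0.2] grip 0.999 j7 -0.1
shift [0.6664 0.6984 0.0071] spin -0.0004 rows 5.0
```

View pics/p3.png

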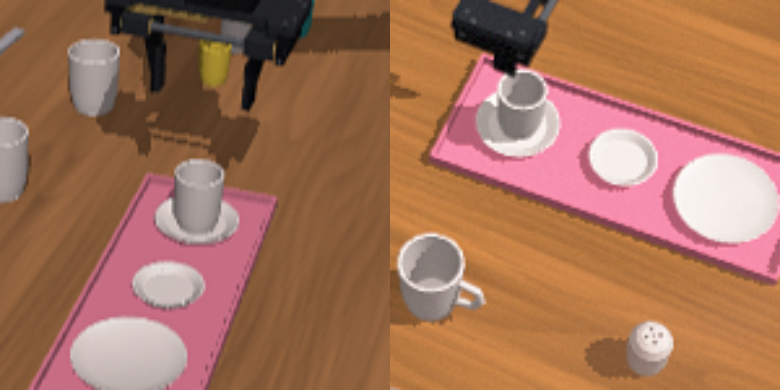

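The medium cup stands upright and centred on its saucer in both views. Next is the large cup.

Emit:
drive_tool --rows '[[[0.1, 0.1, 0, 0, 0], [0.23, 0.24, 0, 0, 0], [0.36, 0.38, 0, 0, 0], [0.49, 0.52, 0, 0, 0], [0.6, 0.63, 0, 0, 0], [0.667, 0.698, 0, 0, 0], [0.667, 0.698, 0.007, 0, 0], [0.667, 0.698, 0.007, 0, 0]]]'

```text
time: 10.7
position: [0.6447, -0.2124, 0.1712]
tool_rot: [-3.141, 0.001, 0.003]
ft_force: [0.3, -0.5, -0.0]
grip_width: 0.999
```

```bash
python3 - <<'E'
from h import *
d=ctrl.get_image("wrist");cv2.imwrite("pics/w2.png",d["img"])
print("rim c at",proj(d,[.6460,-.2136,.078]))
E
python3 plan.py .646 -.2136 .047
```

```text
rim c at [319.99382507 245.45137714]
t 10.75 pos [ 0.6449 -0.212   0.1716] ang -0.01 tilt 0.1 F [-0.3 -1.  -0.3] grip 0.999 j7 0.51
shift [0.0042 0.006  0.4153] spin -0.0 rows 2.0
```

View pics/w2.png

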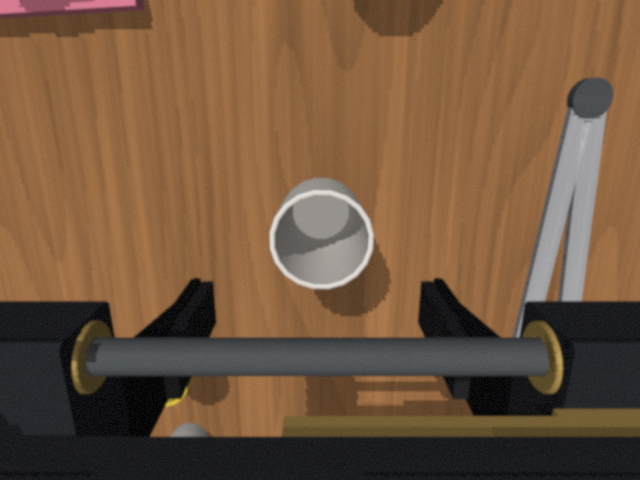

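The large cup's rim is at (321.5,240) against a predicted (320,245), about 3 mm further toward +y, so I'll use y≈-0.211.

Emit:
drive_tool --rows '[[[0.006, -0.003, 0.2, 0, 0], [0.006, -0.003, 0.3, 0, 0], [0.006, -0.003, 0.38, 0, 0], [0.006, -0.003, 0.415, 0, 0], [0.006, -0.003, 0.415, 0, 0], [0.006, -0.003, 0.415, 0, 40], [0.006, -0.003, 0.415, 0, 80], [0.006, -0.003, 0.415, 0, 120], [0.006, -0.003, 0.415, 0, 255], [0.006, -0.003, 0.415, 0, 255], [0.006, -0.003, 0.415, 0, 255], [0.006, -0.003, 0.415, 0, 255]]]' --grip_force 20

```text
time: 12.25
position: [0.6476, -0.2125, 0.0482]
tool_rot: [3.142, -0.002, 0.001]
ft_force: [-1.7, 0.2, 5.8]
grip_width: 0.722
```

```bash
python3 plan.py .646 -.211 .2
```

```text
t 12.25 pos [ 0.6476 -0.2125  0.0482] ang -0.06 tilt 0.04 F [-1.7  0.2  5.8] grip 0.722 j7 0.56
shift [-0.005  -0.0051 -0.5061] spin -0.0003 rows 3.0
```

Emit:
drive_tool --rows '[[[0, 0, -0.03, 0, 255], [0, 0, -0.1, 0, 255], [0, 0, -0.22, 0, 255], [0, 0, -0.34, 0, 255], [0, 0, -0.45, 0, 255], [0, 0, -0.5, 0, 255], [0, 0, -0.5, 0, 255]]]'

```text
time: 13.12
position: [0.6478, -0.2126, 0.1988]
tool_rot: [3.141, -0.001, 0.003]
ft_force: [-0.0, -1.1, -2.6]
grip_width: 0.724
```

```bash
python3 plan.py .530 .03 .2
```

```text
t 13.12 pos [ 0.6478 -0.2126  0.1988] ang -0.05 tilt 0.13 F [-0.  -1.1 -2.6] grip 0.724 j7 0.5
shift [-0.3935 -0.8084 -0.0053] spin -0.0003 rows 5.0
```

Emit:
drive_tool --rows '[[[-0.05, -0.11, 0, 0, 255], [-0.12, -0.25, 0, 0, 255], [-0.19, -0.4, 0, 0, 255], [-0.26, -0.54, 0, 0, 255], [-0.33, -0.68, 0, 0, 255], [-0.38, -0.78, 0, 0, 255], [-0.394, -0.808, 0, 0, 255], [-0.394, -0.808, 0, 0, 255]]]'

```text
time: 14.12
position: [0.529, 0.03, 0.1968]
tool_rot: [3.141, -0.0, -0.001]
ft_force: [-0.2, -0.1, -2.8]
grip_width: 0.726
```

```bash
python3 plan.py .439 .231 .14
```

```text
t 14.12 pos [0.529  0.03   0.1968] ang -0.01 tilt 0.07 F [-0.2 -0.1 -2.8] grip 0.726 j7 -0.05
shift [-0.3    -0.6702  0.1892] spin -0.0001 rows 4.0
```

Emit:
drive_tool --rows '[[[-0.05, -0.07, 0, 0, 255], [-0.12, -0.17, 0, 0, 255], [-0.19, -0.27, 0, 0, 255], [-0.26, -0.34, 0, 0, 255], [-0.29, -0.37, 0, 0, 255], [-0.29, -0.37, 0, 0, 255]]]'

```text
time: 14.88
position: [0.443, 0.1404, 0.1975]
tool_rot: [3.141, -0.003, 0.001]
ft_force: [0.4, -0.2, -2.4]
grip_width: 0.726
```

```bash
python3 - <<'E'
from h import *
d=ctrl.get_image("wrist");im=d["img"].copy()
for X in([.446,-.003,.016],[.438,.115,.016],[.439,.231,.016]):
    u,v=proj(d,X); cv2.circle(im,(int(u),int(v)),2,(0,0,255),-1)
cv2.imwrite("pics/w3.png",im)
E
python3 plan.py .439 .231 .12
```

```text
t 14.93 pos [0.4435 0.1398 0.1975] ang -0.15 tilt 0.06 F [ 0.2 -0.2 -1. ] grip 0.72 j7 -0.4
shift [-0.0158 -0.304   0.2582] spin -0.0008 rows 2.0
```

View pics/w3.png

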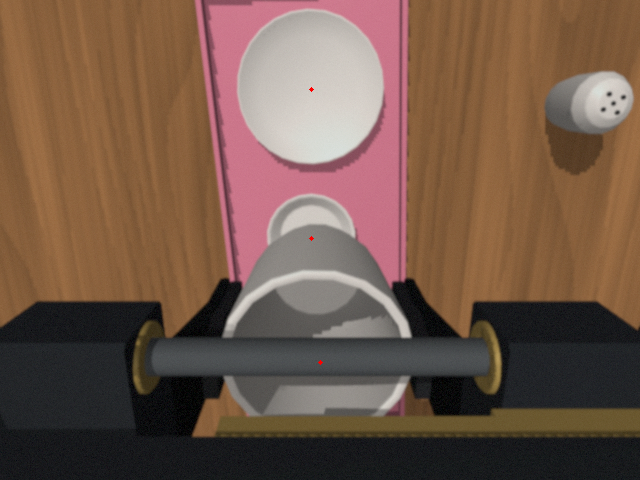

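The large saucer spans columns 237–384 and rows 10–164, so its centre is (310.5,87), which matches the dot at (311,89).

Emit:
drive_tool --rows '[[[-0.004, -0.08, 0.05, 0, 255], [-0.01, -0.18, 0.12, 0, 255], [-0.015, -0.27, 0.2, 0, 255], [-0.015, -0.301, 0.258, 0, 255], [-0.015, -0.301, 0.32, 0, 255], [-0.015, -0.301, 0.38, 0, 255], [-0.015, -0.301, 0.42, 0, 255], [-0.015, -0.301, 0.445, 0, 255], [-0.015, -0.301, 0.45, 0, 255], [-0.015, -0.301, 0.45, 0, 255]]]'

```text
time: 16.18
position: [0.4384, 0.2317, 0.063]
tool_rot: [-3.141, 0.002, -0.001]
ft_force: [-0.1, -0.5, -2.5]
grip_width: 0.72
```

```bash
python3 plan.py .439 .230 .057
```

```text
t 16.18 pos [0.4384 0.2317 0.063 ] ang -0.06 tilt 0.05 F [-0.1 -0.5 -2.5] grip 0.72 j7 -0.46
shift [0.0018 0.0056 0.02  ] spin -0.0003 rows 1.0
```

Emit:
drive_tool --rows '[[[0.002, 0.004, 0.006, 0, 255], [0.002, 0.004, 0.01, 0, 255], [0.002, 0.004, 0.013, 0, 255], [0.002, 0.004, 0.016, 0, 255], [0.002, 0.004, 0.018, 0, 255], [0.002, 0.004, 0.018, 0, 255]]]'

```text
time: 16.92
position: [0.4386, 0.2304, 0.0572]
tool_rot: [-3.142, 0.001, 0.0]
ft_force: [-0.9, -0.7, -1.6]
grip_width: 0.722
```

Emit:
drive_tool --rows '[[[0, 0, 0.003, 0, 255], [0, 0, 0.003, 0, 255]]]'

```text
time: 17.18
position: [0.4388, 0.2307, 0.0572]
tool_rot: [-3.141, 0.001, 0.0]
ft_force: [-3.7, -0.7, 4.7]
grip_width: 0.718
```

Emit:
drive_tool --rows '[[[0, 0, 0, 0, 65], [0, 0, 0, 0, 60], [0, 0, 0, 0, 50], [0, 0, 0, 0, 30], [0, 0, 0, 0, 10], [0, 0, 0, 0, 0], [0, 0, 0, 0, 0], [0, 0, -0.05, 0, 0], [0, 0, -0.15, 0, 0], [0, 0, -0.25, 0, 0], [0, 0, -0.35, 0, 0], [0, 0, -0.45, 0, 0], [0, 0, -0.45, 0, 0]]]'

```text
time: 18.8
position: [0.4404, 0.2312, 0.1947]
tool_rot: [-3.137, 0.002, -0.008]
ft_force: [-0.4, 0.4, -0.3]
grip_width: 0.999
```

```bash
python3 plan.py .48 -.06 .2; python3 - <<'E'
from h import *
A=ctrl.get_image("scene");B=ctrl.get_image("side")
cv2.imwrite("pics/p4.png",np.hstack([cv2.resize(B["img"][220:370,250:400],None,fx=2.6,fy=2.6),cv2.resize(A["img"][180:330,320:470],None,fx=2.6,fy=2.6)]))
E
```

```text
t 18.8 pos [0.4404 0.2312 0.1947] ang -0.06 tilt 0.37 F [-0.4  0.4 -0.3] grip 0.999 j7 -0.53
shift [ 0.1332  0.9705 -0.0209] spin -0.0003 rows 5.0
```

View pics/p4.png

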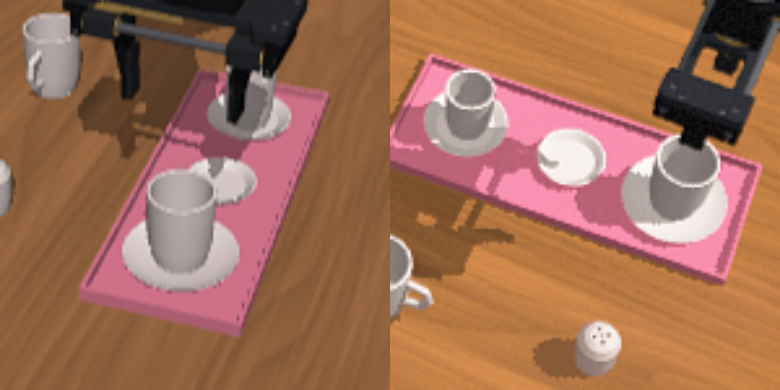

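The large cup stands upright in its saucer. Now for the small cup.

Emit:
drive_tool --rows '[[[0.02, 0.14, 0, 0, 0], [0.04, 0.32, 0, 0, 0], [0.07, 0.5, 0, 0, 0], [0.09, 0.68, 0, 0, 0], [0.12, 0.85, 0, 0, 0], [0.133, 0.97, 0, 0, 0], [0.133, 0.97, 0, 0, 0]]]'

```text
time: 19.77
position: [0.4774, -0.0641, 0.1904]
tool_rot: [3.14, -0.011, -0.003]
ft_force: [0.4, 0.7, -0.2]
grip_width: 1.002
```

```bash
python3 plan.py .520 -.33 .2;  python3 plan.py .520 -.355 .18
```

```text
t 19.77 pos [ 0.4774 -0.0641  0.1904] ang -0.41 tilt 0.11 F [ 0.4  0.7 -0.2] grip 1.002 j7 0.05
shift [ 0.1482  0.8854 -0.0311] spin -0.0023 rows 5.0
t 19.77 pos [ 0.4774 -0.0641  0.1904] ang -0.41 tilt 0.11 F [ 0.4  0.7 -0.2] grip 1.002 j7 0.05
shift [0.1489 0.9686 0.0356] spin -0.0023 rows 5.0
```

Emit:
drive_tool --rows '[[[0.02, 0.12, 0, 0, 0], [0.05, 0.3, 0, 0, 0], [0.08, 0.48, 0, 0, 0], [0.1, 0.66, 0, 0, 0], [0.13, 0.84, 0, 0, 0], [0.149, 0.96, 0, 0, 0], [0.149, 0.968, 0, 0, 0], [0.149, 0.968, 0, 0, 0]]]'

```text
time: 20.78
position: [0.5229, -0.3494, 0.1901]
tool_rot: [-3.14, -0.0, 0.002]
ft_force: [-0.5, 0.2, -0.1]
grip_width: 0.998
```

```bash
python3 plan.py .5257 -.4307 .16
```

```text
t 20.77 pos [ 0.5229 -0.3494  0.1901] ang 0.01 tilt 0.14 F [-0.5  0.2 -0.1] grip 0.998 j7 0.82
shift [0.0095 0.2712 0.0998] spin 0.0 rows 2.0
```

Emit:
drive_tool --rows '[[[0.005, 0.1, 0.02, 0, 0], [0.01, 0.2, 0.06, 0, 0], [0.01, 0.27, 0.1, 0, 0], [0.01, 0.271, 0.1, 0, 0], [0.01, 0.271, 0.1, 0, 0]]]'

```text
time: 21.4
position: [0.5268, -0.4302, 0.1615]
tool_rot: [-3.14, -0.002, -0.001]
ft_force: [-0.5, 0.4, -0.1]
grip_width: 1.002
```

```bash
python3 - <<'E'
from h import *
d=ctrl.get_image("wrist");cv2.imwrite("pics/w4.png",d["img"])
print("rim c at",proj(d,[.5257,-.4307,.054]))
E
python3 plan.py .5257 -.4307 .031
```

```text
rim c at [315.59866742 237.27993109]
t 21.45 pos [ 0.527  -0.4303  0.1617] ang 0.1 tilt 0.11 F [-0.9  0.2 -0.5] grip 1.002 j7 0.96
shift [-0.0047  0.002   0.4358] spin 0.0005 rows 3.0
```

View pics/w4.png

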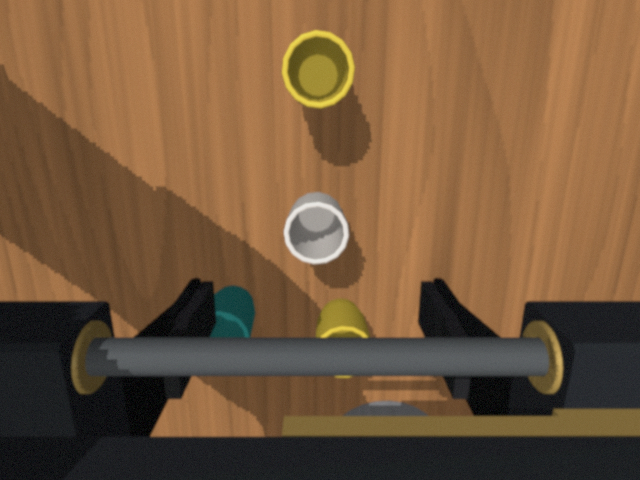

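The white rim at (316.5,233) is the open small cup, between the yellow cup at (318,68) above, the yellow at (343,330) and the turquoise at (233,318). The predicted row was 237, so I'll shift about 2 mm toward +y. The fingers clear the neighbours.

Emit:
drive_tool --rows '[[[-0.003, -0.004, 0.2, 0, 0], [-0.003, -0.004, 0.3, 0, 0], [-0.003, -0.004, 0.39, 0, 0], [-0.003, -0.004, 0.435, 0, 0], [-0.003, -0.004, 0.435, 0, 40], [-0.003, -0.004, 0.435, 0, 80], [-0.003, -0.004, 0.435, 0, 110], [-0.003, -0.004, 0.435, 0, 130], [-0.003, -0.004, 0.435, 0, 255], [-0.003, -0.004, 0.435, 0, 255], [-0.003, -0.004, 0.435, 0, 255], [-0.003, -0.004, 0.435, 0, 255]]]' --grip_force 20

```text
time: 22.95
position: [0.525, -0.4313, 0.0309]
tool_rot: [3.142, -0.001, 0.001]
ft_force: [0.2, -0.3, 2.4]
grip_width: 0.462
```

Emit:
drive_tool --rows '[[[0, 0, -0.03, 0, 255], [0, 0, -0.1, 0, 255], [0, 0, -0.22, 0, 255], [0, 0, -0.34, 0, 255], [0, 0, -0.45, 0, 255], [0, 0, -0.55, 0, 255], [0, 0, -0.57, 0, 255]]]'

```text
time: 23.82
position: [0.5253, -0.4326, 0.2055]
tool_rot: [3.139, -0.002, 0.007]
ft_force: [-0.1, 0.4, -0.4]
grip_width: 0.468
```

```bash
python3 plan.py .50 -.15 .2; python3 plan.py .438 .115 .2
```

```text
t 23.82 pos [ 0.5253 -0.4326  0.2055] ang -0.07 tilt 0.3 F [-0.1  0.4 -0.4] grip 0.468 j7 0.94
shift [-0.0856 -0.942   0.015 ] spin -0.0004 rows 5.0
t 23.82 pos [ 0.5253 -0.4326  0.2055] ang -0.07 tilt 0.3 F [-0.1  0.4 -0.4] grip 0.468 j7 0.94
shift [-0.2934 -1.8251  0.0114] spin -0.0004 rows 9.0
```

Emit:
drive_tool --rows '[[[-0.01, -0.12, 0, 0, 255], [-0.03, -0.28, 0, 0, 255], [-0.04, -0.44, 0, 0, 255], [-0.06, -0.6, 0, 0, 255], [-0.07, -0.76, 0, 0, 255], [-0.08, -0.9, 0, 0, 255], [-0.086, -0.942, 0, 0, 255]]]'

```text
time: 24.7
position: [0.4988, -0.1448, 0.201]
tool_rot: [-3.139, -0.007, 0.002]
ft_force: [-0.1, -0.8, -1.2]
grip_width: 0.468
```

```bash
python3 plan.py .438 .05 .2
```

```text
t 24.7 pos [ 0.4988 -0.1448  0.201 ] ang 0.24 tilt 0.15 F [-0.1 -0.8 -1.2] grip 0.468 j7 0.31
shift [-0.1999 -0.6501  0.0051] spin 0.0013 rows 4.0
```

Emit:
drive_tool --rows '[[[-0.03, -0.1, 0, 0, 255], [-0.08, -0.25, 0, 0, 255], [-0.12, -0.4, 0, 0, 255], [-0.17, -0.55, 0, 0, 255], [-0.19, -0.63, 0, 0, 255], [-0.2, -0.65, 0, 0, 255], [-0.2, -0.65, 0, 0, 255]]]'

```text
time: 25.58
position: [0.4393, 0.0456, 0.2015]
tool_rot: [3.141, -0.002, -0.001]
ft_force: [0.2, -0.3, -0.5]
grip_width: 0.469
```

```bash
python3 - <<'E'
from h import *
d=ctrl.get_image("wrist");im=d["img"].copy()
for X in([.446,-.003,.016],[.438,.115,.016],[.439,.231,.016]):
    u,v=proj(d,X); print(u,v); cv2.circle(im,(int(u),int(v)),2,(0,0,255),-1)
cv2.imwrite("pics/w5.png",im)
E
python3 plan.py .438 .114 .12
```

```text
325.3060782200187 262.83838835503366
315.68200341891674 118.83730235133177
316.9125030592601 -56.63610857726018
t 25.62 pos [0.4395 0.0451 0.2016] ang -0.14 tilt 0.03 F [-0.1  0.6 -1.3] grip 0.464 j7 -0.27
shift [-0.0055 -0.2297  0.2718] spin -0.0008 rows 2.0
```

View pics/w5.png

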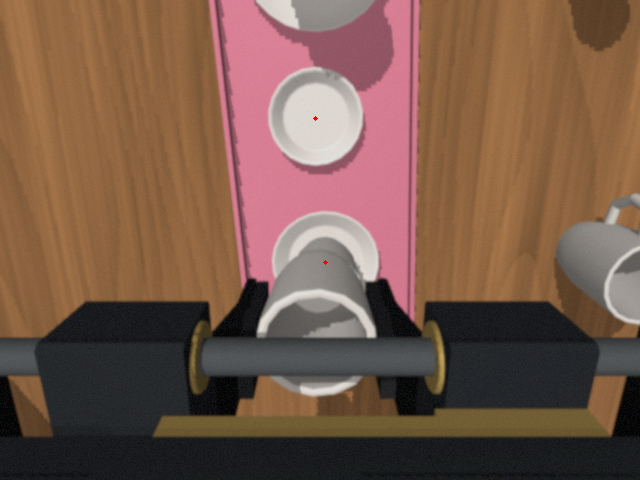

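The small saucer is centred at (316,117), which matches the dot. Lowering.

Emit:
drive_tool --rows '[[[0, -0.06, 0.04, 0, 255], [-0.003, -0.14, 0.12, 0, 255], [-0.005, -0.2, 0.2, 0, 255], [-0.005, -0.229, 0.28, 0, 255], [-0.005, -0.229, 0.36, 0, 255], [-0.005, -0.229, 0.43, 0, 255], [-0.005, -0.229, 0.48, 0, 255], [-0.005, -0.229, 0.51, 0, 255], [-0.005, -0.229, 0.518, 0, 255], [-0.005, -0.229, 0.518, 0, 255]]]'

```text
time: 26.88
position: [0.4384, 0.1153, 0.0467]
tool_rot: [-3.141, 0.002, -0.001]
ft_force: [0.6, 0.7, -0.7]
grip_width: 0.467
```

```bash
python3 plan.py .438 .1145 .04
```

```text
t 26.88 pos [0.4384 0.1153 0.0467] ang -0.07 tilt 0.04 F [ 0.6  0.7 -0.7] grip 0.467 j7 -0.24
shift [-0.0012  0.0026  0.0222] spin -0.0004 rows 1.0
```

Emit:
drive_tool --rows '[[[-0.001, 0.003, 0.006, 0, 255], [-0.001, 0.003, 0.011, 0, 255], [-0.001, 0.003, 0.015, 0, 255], [-0.001, 0.003, 0.018, 0, 255], [-0.001, 0.003, 0.02, 0, 255], [-0.001, 0.003, 0.02, 0, 255]]]'

```text
time: 27.62
position: [0.4376, 0.1142, 0.0403]
tool_rot: [3.142, -0.001, -0.0]
ft_force: [-0.6, 0.6, -0.4]
grip_width: 0.467
```

Emit:
drive_tool --rows '[[[0, 0, 0.003, 0, 255], [0, 0, 0.003, 0, 255]]]'

```text
time: 27.88
position: [0.4378, 0.1143, 0.0397]
tool_rot: [-3.141, 0.001, -0.0]
ft_force: [-1.0, 0.5, 2.4]
grip_width: 0.466
```

Emit:
drive_tool --rows '[[[0, 0, 0, 0, 130], [0, 0, 0, 0, 125], [0, 0, 0, 0, 115], [0, 0, 0, 0, 95], [0, 0, 0, 0, 70], [0, 0, 0, 0, 50], [0, 0, 0, 0, 50], [0, 0, -0.05, 0, 50], [0, 0, -0.15, 0, 50], [0, 0, -0.27, 0, 50], [0, 0, -0.4, 0, 50], [0, 0, -0.55, 0, 50], [0, 0, -0.6, 0, 50]]]'

```text
time: 29.5
position: [0.4392, 0.1145, 0.2231]
tool_rot: [-3.138, 0.002, -0.008]
ft_force: [-0.4, 0.3, 0.1]
grip_width: 0.801
```

```bash
python3 plan.py .55 -.12 .24
```

```text
t 29.5 pos [0.4392 0.1145 0.2231] ang -0.08 tilt 0.35 F [-0.4  0.3  0.1] grip 0.801 j7 -0.39
shift [ 0.3707  0.7809 -0.057 ] spin -0.0004 rows 5.0
```

Emit:
drive_tool --rows '[[[0.03, 0.12, -0.1, 0, 50], [0.06, 0.28, -0.15, 0, 50], [0.1, 0.44, -0.15, 0, 50], [0.12, 0.6, -0.15, 0, 50], [0.14, 0.74, -0.15, 0, 50], [0.15, 0.78, -0.15, 0, 50], [0.15, 0.78, -0.15, 0, 50]]]'

```text
time: 30.38
position: [0.4819, -0.121, 0.2642]
tool_rot: [3.141, -0.006, -0.001]
ft_force: [0.1, 0.6, 1.2]
grip_width: 0.804
```

```bash
python3 - <<'E'
from h import *
print(ctrl.get_state()["position"],ctrl.get_state()["time"])
A=ctrl.get_image("scene");B=ctrl.get_image("side");W=ctrl.get_image("wrist")
cv2.imwrite("pics/f1.png",np.hstack([cv2.resize(B["img"][200:350,250:400],None,fx=2.6,fy=2.6),cv2.resize(A["img"][180:330,320:470],None,fx=2.6,fy=2.6)]))
cv2.imwrite("pics/f1w.png",W["img"])
# mug & salt
for n,a,b in(("mug",(316,287),(269,241)),("salt",(400,314),(246,292))):
    X,e=tri(A,obj(A,*a)[0],B,obj(B,*b)[0]); print(n,X.round(4),e.round(2))
E
```

```text
[ 0.48194567 -0.12096014  0.26421461] 30.375
mug [0.6711 0.009  0.0452] [-0.09 -0.29]
salt [0.6395 0.2207 0.024 ] [-0.05 -0.14]
```

View pics/f1.png

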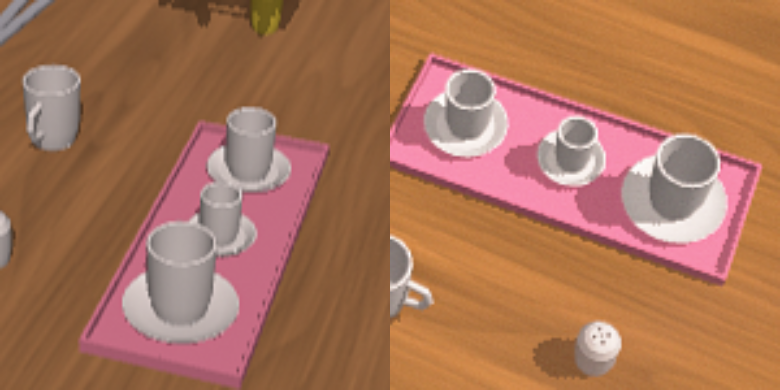

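View pics/f1w.png

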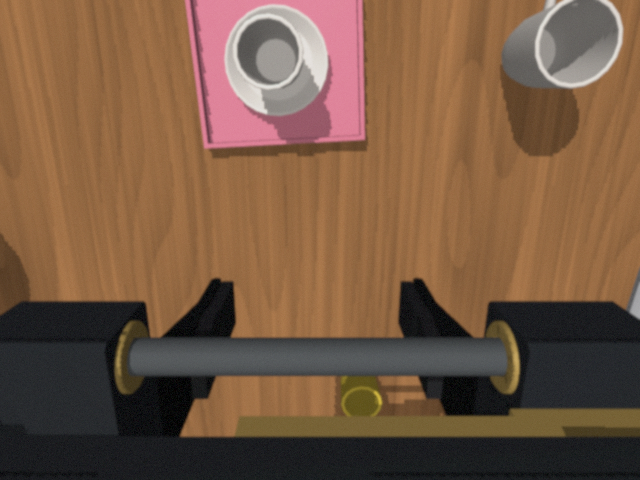

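Everything looks right, and the mug and salt shaker have moved less than 1 mm. I'll take one look from above to measure the centring.

```bash
python3 plan.py .46 .10 .40
```

```text
t 30.52 pos [ 0.4822 -0.1186  0.2642] ang 0.04 tilt 0.05 F [-0.5 -0.4  0.9] grip 0.801 j7 0.14
shift [-0.0739 -0.7289 -0.4524] spin 0.0002 rows 5.0
```

Emit:
drive_tool --rows '[[[0, 0, -0.1, 0, 50], [0, -0.1, -0.25, 0, 50], [-0.02, -0.25, -0.4, 0, 50], [-0.04, -0.4, -0.45, 0, 50], [-0.06, -0.55, -0.45, 0, 50], [-0.07, -0.68, -0.45, 0, 50], [-0.074, -0.73, -0.45, 0, 50], [-0.074, -0.73, -0.45, 0, 50]]]'

```text
time: 31.52
position: [0.4602, 0.0997, 0.3992]
tool_rot: [3.141, 0.002, -0.0]
ft_force: [0.7, -0.2, 0.0]
grip_width: 0.81
```

```bash
python3 - <<'E'
from h import *
W=ctrl.get_image("wrist"); cv2.imwrite("pics/f2w.png",W["img"]); print(ctrl.get_state()["position"])
S={"M":([.446,-.003],.066),"S":([.438,.115],.054),"L":([.439,.231],.078)}
for k,(c,h) in S.items(): print(k,"saucer",proj(W,c+[.016]).round(1),"rim if centred",proj(W,c+[.009+h]).round(1))
E
```

```text
[0.46055656 0.09813955 0.39942376]
M saucer [306.3 246.4] rim if centred [305.1 262.5]
S saucer [299.3 157.3] rim if centred [297.7 162.5]
L saucer [299.2  57.5] rim if centred [296.4  50.4]
```

View pics/f2w.png

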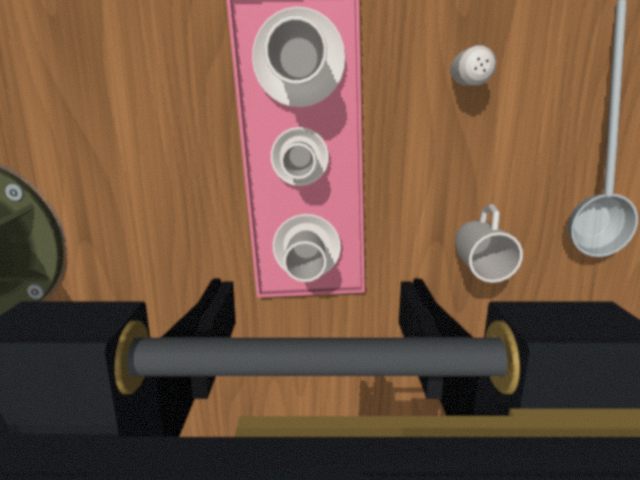

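Seen from above, the saucers are centred at about (299,57), (299.5,157) and (306.5,246). The cup rims are at about (297,51), (298.5,160) and (305.5,260). For exactly centred cups I would expect rims at (296,50), (298,162.5) and (305,262.5). At about 0.8 px/mm the offsets are no more than about 3 mm, so I'm handing in.

```bash
python3 -c "
from bench import ctrl
print(ctrl.close_job())"
```

```text
the job is handed in; nothing more can be done
None
```

The tray is laid and the job was handed in at about 31.5 s; the interface gave no verdict. The medium, large and small cups each stand on the saucer of their own size. I lowered each one in steps of at most about 2 mm until the wrist force showed contact, then released it slowly.

- **Cups and saucers:** my last wrist view from above put all three cups within about 3 mm of their saucer centres, read off the picture by eye. The scene and side views showed them upright and the saucers flat.
- **Mug and salt shaker:** both triangulated to within 1 mm of where they started.
- **Look-alikes:** I did not touch the yellow and turquoise cups.
- **One disagreement:** the wrist view put the large and small cups 2–3 mm further toward +y than the two fixed cameras did. I corrected for most of that at the grasp.

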